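Stow the chip brush and clamp strap in the lockable tool-chest drawer

ROBOT

A 6-joint arm with a two-finger parallel gripper is mounted at the origin on the work surface. World frame = base frame: x ahead of the robot, y to its left, z up, the work surface at z = 0. Lengths are in m, angles in rad, forces in N, time in s.
With the tool pointing down it reaches from about 0.35 to 0.875 m from the base axis. Payload 4.2 kg.
Tool frame: the origin (TCP) lies midway between the tips of the shut fingers; the grasp point (between the pads) lies 19 mm behind it; z points along the fingers, y is the direction in which the jaws open and shut (so a half turn about z gives the same grasp; the last joint's range is limited). The gripper opens to 85 mm and grips with 20 to 120 N. Pads are 22 mm wide; open, the fingers measure 114 mm over their backs; the gripper's body (76 mm by 85 mm) begins 54 mm behind the grasp point. The pads swing forward as they close: fully open they stand 13 mm farther back than shut.
Start: joints at [1.599, 0.385, 0.008, 0, -1.194, -0.259], TCP at [0.143, 0.608, 0.231] pointing down, gripper open.
Joint ranges: [-3.14, 3.14], [-1.21, 2.06], [-1.07, 1.41], [-3.16, 2.05], [-2.99, -0.16], [-3.1, 3.1]. Speed limits (rad/s): [2.79, 2.79, 3.14, 3.14, 3.14, 3.14].

INTERFACE

Orientations are given as [roll, pitch, yaw] about the fixed x, y, z axes, in that order (R = Rz(yaw) Ry(pitch) Rx(roll)).
In Python, from bench import manip gives the robot as it stands.
- The arm moves only by the tool jog_arm, never from a script. Its argument "steps" is a list of rows, each a list of 7 numbers: the turn, a rotation vector about the tool's x, y, z in rad, then the shift along the tool's x, y, z in m, then the finger opening in m, from 0 to 0.0854. A call has 1 to 12 rows; each row is the pose to reach, as a shift and turn from the pose commanded when the call began, along the tool's axes at that moment; what a row does not reach only later rows make up. A row lasts 1/10 s, in which the tool goes at most 50 mm and 8.59 degrees, less where a joint would pass 70% of its speed; a pose out of reach is approached as far as the arm can. A call with a gripper value outside its range is refused whole. The fingers move at their own pace and stop on an object; "newtons" is the grip in N (left out, the last holds). Time passes only in rows, so rows that repeat a pose let the fingers close. It gives the time, the measured TCP pose, the force and the opening at its end, in the units of the state.
- manip.get_state(): the state, without advancing time (a new reading comes with each control period).
- manip.grab_frame(name): name is "scene" or "top" or "wrist"; returns (picture, depth): 400x640x3 uint8, red, green, blue; 400x640 float32, m along the optical axis (not along the pixel's ray), 0 where there is no reading.
- manip.get_calibration(name): a dict with "fov_y" (degrees; the focal length in pixels is half the picture's height over the tangent of half this angle, whatever the lens; pixels are square), "cx", "cy" (the principal point, pixels), "R" (3x3) and "t" (3): a world point X has camera coordinates R X + t; the wrist camera has in their place "mount" (4x4, takes a point from camera to tool coordinates, whose origin is the TCP and whose axes are the flange's). Camera axes: x right, y down, z forward; pixel columns grow to the right and rows downward; lengths in m; the calibration is good to about 2 mm. A picture is of the moment at which its call begins: read the wrist's pose just before it. get_calibration takes no time and is no camera call.
- manip.job_done(): hands the job in, once; it reports no verdict.
The state is a dict: "time_s": time; "joints": joint angles; "joint_velocities": joint speeds; "effort": joint torques, N m; "ee_pos": TCP position; "tool_rot": TCP orientation; "ft_force": force on the tool from outside, world axes, zero at the start; "ft_torque": the same for the moment, N m; "finger_gap": opening from 0.0 (shut) to 1.0 (fully open).
Only numpy, scipy, OpenCV 4.12 (cv2) and the standard library are available. Lean on these libraries where they do the work, as an engineer would, in place of code of your own. Each camera call takes 0.05 s, during which the arm holds its last target.

TASK

Put the chip brush and the steel clamp strap away in the drawer of the low wooden tool chest: open the drawer (if it will not come when you pull, it is locked, and turning the round black knob on top of the chest anticlockwise frees it), then lay each tool flat on the drawer floor in the compartment cut to its shape, bristles in the wide pocket and strap nose between the cheeks. Set the tools down rather than dropping them, then push the drawer fully shut. Leave everything else on the bench and the chest where it is.

Things in the scene. Friction and masses are not known exactly. Their poses are not given: they have to be found in the camera images.
- chest_front (a point): middle of the top front edge of the low wooden one-drawer tool chest, 75 above the bench. The chest is fixed, 280 deep (its x, back from this point) x 360 wide (its y) x 75 high; its front faces its -x, towards the robot. In the drawer, compartment walls are 14 high above a dark green floor, which is 16 above the bench. A metal pot stands on the rear half of its top.
- drawer (a joint): the chest's drawer: how far it is out, in m; 0 = shut, 0.195 = stop, fully out. It slides along the chest's -x, about 2 N of friction, and stays where it is left. If the lock is on it stops dead after 2 to 3 mm; a pull of 12 N is enough to tell.
- drawer_handle (a point): centre of the drawer's steel bar handle, moving with the drawer: a level bar 120 long, 10 thick, along the drawer's y, 38 in front of the drawer front, 46 above the bench, 29 below the chest top. Its frame is the drawer's: -x the way it opens, z up.
- lock_knob_grip (a point): middle of the round black fluted lock knob on the chest top, vertical axis, 38 diameter, from 12 to 40 above the chest top; this point is 28 above it. Anticlockwise seen from above frees the drawer: 1.2 rad from stop to stop, free past half-way. Turns with 0.06 N m, stays where left. May start anywhere in its travel; being round it does not show its state.
- brush_mid (a point): centre of the chip brush, half-way along it and 7 above its underside. 190 long, lying flat on the bench: wooden handle 24 wide, 14 thick from 95 behind this point to 20 ahead of it, then steel ferrule and dark bristles 45 wide, 16 thick, to 95 ahead. x points to the bristles, z up. About 70 g. Hold it across the handle here.
- brush_tip (a point): end of the bristles, 95 ahead of brush_mid along its x
- strap_mid (a point): centre of the dark steel clamp strap, half-way along it and 8 above its underside. Flat bar 150 long, 32 wide, 16 thick, with a slot 12 wide along its middle; its last 30 is a nose only 18 wide. x points to the nose, z up. Lies flat on the bench. About 450 g. Hold it across its width here.
- strap_nose (a point): end of the strap's nose, 75 ahead of strap_mid along its x
- brush_bay (a point): where brush_mid belongs, on the drawer floor under it: front compartment, along the drawer's y (this frame is the drawer's). Pocket 55 across on the +y side for the bristles, channel 34 across on the -y side for the handle: brush x along drawer +y. Spare: 6 each end, 5 each side. Side walls leave a finger gap from -37 to +32 along y; the drawer front (45 high) is 43 in front.
- strap_bay (a point): where strap_mid belongs, on the drawer floor under it: second compartment, 70 further from the handle than the first, 125 behind the drawer's face, so the drawer must be nearly fully out. 160 long, 41 across; cheeks at its -y end leave 27 for the nose: strap x along drawer -y. Spare: 5 each end, 4 each side. Side walls leave a finger gap 74 long centred here.
Things that resemble listed ones, but are neither listed nor needed, are in the scene too. What is shaped like the part that bears strap_mid but blue, purple or yellow is not meant.

How it is judged:
On the way, in this order (a step that is already met when the one before it is completed fails the run):
1. the drawer is pulled out (value of joint drawer above 0.12 m), for 0.1 s.
2. one of the two tools lies flat in its own compartment, the right way round, let go (((x of brush_mid in the frame of brush_bay between -0.009 and 0.009 m and y of brush_mid in the frame of brush_bay between -0.011 and 0.011 m and z of brush_mid in the frame of brush_bay between 0.003 and 0.01 m and angle between brush_mid's own z axis and vertical below 0.06 rad and angle between the x axis of brush_mid and the y axis of brush_bay, either way round below 0.2 rad and y of brush_tip in the frame of brush_bay above 0.05 m and contact force between the fingers and brush below 0.1 N and linear speed of brush below 0.05 m/s) or (x of strap_mid in the frame of strap_bay between -0.009 and 0.009 m and y of strap_mid in the frame of strap_bay between -0.011 and 0.011 m and z of strap_mid in the frame of strap_bay between 0.004 and 0.011 m and angle between strap_mid's own z axis and vertical below 0.06 rad and angle between the x axis of strap_mid and the y axis of strap_bay, either way round below 0.2 rad and y of strap_nose in the frame of strap_bay below -0.05 m and contact force between the fingers and strap below 0.1 N and linear speed of strap below 0.05 m/s))), for 0.2 s.
3. both tools lie flat in their own compartments, let go, with the drawer still out (x of brush_mid in the frame of brush_bay between -0.009 and 0.009 m and y of brush_mid in the frame of brush_bay between -0.011 and 0.011 m and z of brush_mid in the frame of brush_bay between 0.003 and 0.01 m and angle between each of brush_mid, strap_mid's own z axis and vertical below 0.06 rad and angle between the x axis of brush_mid and the y axis of brush_bay, either way round below 0.2 rad and y of brush_tip in the frame of brush_bay above 0.05 m and contact force between the fingers and brush below 0.1 N and linear speed of each of brush, strap below 0.05 m/s and x of strap_mid in the frame of strap_bay between -0.009 and 0.009 m and y of strap_mid in the frame of strap_bay between -0.011 and 0.011 m and z of strap_mid in the frame of strap_bay between 0.004 and 0.011 m and angle between the x axis of strap_mid and the y axis of strap_bay, either way round below 0.2 rad and y of strap_nose in the frame of strap_bay below -0.05 m and contact force between the fingers and strap below 0.1 N and value of joint drawer above 0.1 m), for 0.2 s.
At the end, for the whole second after the job is handed in: Drawer shut (within 6 mm). Brush in the front compartment, bristles to +y; strap in the second, nose to -y; each released, still, flat on the floor (height -4/+3 mm, tilt < 0.06 rad), within 9 mm across and 11 mm along of its bay point, in line within 0.2 rad (x of brush_mid in the frame of brush_bay between -0.009 and 0.009 m and y of brush_mid in the frame of brush_bay between -0.011 and 0.011 m and z of brush_mid in the frame of brush_bay between 0.003 and 0.01 m and angle between each of brush_mid, strap_mid's own z axis and vertical below 0.06 rad and angle between the x axis of brush_mid and the y axis of brush_bay, either way round below 0.2 rad and y of brush_tip in the frame of brush_bay above 0.05 m and contact force between the fingers and brush below 0.1 N and linear speed of each of brush, strap below 0.05 m/s and x of strap_mid in the frame of strap_bay between -0.009 and 0.009 m and y of strap_mid in the frame of strap_bay between -0.011 and 0.011 m and z of strap_mid in the frame of strap_bay between 0.004 and 0.011 m and angle between the x axis of strap_mid and the y axis of strap_bay, either way round below 0.2 rad and y of strap_nose in the frame of strap_bay below -0.05 m and contact force between the fingers and strap below 0.1 N and value of joint drawer below 0.006 m and velocity of joint drawer below 0.01 m/s); the robot touches nothing.
It fails at once if a tool was dropped or thrown (moving faster than 0.6 m/s out of the fingers) ((linear speed of brush above 0.6 m/s and contact force between the fingers and brush below 0.05 N) or (linear speed of strap above 0.6 m/s and contact force between the fingers and strap below 0.05 N)).
It fails at once if another thing on the bench or chest was moved by more than 25 mm (distance of any of chuck_key, wrench, vblock, cutting_oil, drill_vice, drill_index, nut_pot from where it was at the start of the episode above 0.025 m).
It also fails if it takes over 72 s, if anything falls off the work surface, if the arm or the gripper's body presses on something with over 40 N, if the wrist force passes 120 N, or if a joint passes its speed limit or range.

## Working session

There is one attempt and no reset: what is moved stays moved. The work goes in short steps, Python scripts to look and compute and a tool call to move; the robot and the scene stay as the last step left them, time stands still between calls to the robot, and variables do not carry over. Pictures are saved under pics/ and viewed, and the job is handed in when it is done.

Besides the shell and the picture viewer there is one more tool, called after "Request:" in YAML: its name, and indented under it one key for each argument. jog_arm: Moves the arm, as the interface text tells. Its arguments: {"type":"object","properties":{"steps":{"type":"array","items":{"type":"array","items":{"type":"number"}}},"newtons":{"type":"number"}},"required":["steps"]}

```bash
ls; mkdir -p pics; python3 - <<'E'
from bench import manip
import cv2
print(manip.get_state())
for n in ("scene","top","wrist"):
    p,d=manip.grab_frame(n); cv2.imwrite(f"pics/{n}0.png",p[:,:,::-1]); print(n,manip.get_calibration(n),d.min(),d.max())
    import numpy as np; np.save(f"pics/{n}0.npy",d)
E
```

```text
pics
{'time_s': 0.0, 'joints': array([ 1.59859860e+00,  3.85549164e-01,  6.62121215e-03, -5.25774665e-04,
       -1.19399325e+00, -2.58611127e-01]), 'joint_velocities': array([ 0.00013017, -0.00036664, -0.00135307,  0.00121544,  0.00184339,
       -0.00061347]), 'effort': array([ 1.03839304e-04, -3.92295456e+01,  1.88403153e+01,  4.18622822e+00,
       -4.56881564e-03, -4.75783082e-06]), 'ee_pos': array([0.1428119 , 0.60786034, 0.23022027]), 'tool_rot': array([ 3.13941347e+00, -7.11897588e-05, -2.31002755e-01]), 'ft_force': array([ 0.48760093,  0.1721234 , -0.29327469]), 'ft_torque': array([0.01827542, 0.02234958, 0.01759358]), 'finger_gap': 0.9993428361307656}
scene {'fov_y': 57.20651936691151, 'cx': 318.8577741620638, 'cy': 200.8459599928375, 'R': array([[ 0.25792237,  0.96612584,  0.00876958],
       [ 0.7594115 , -0.19710866, -0.62003415],
       [-0.59730246,  0.1665804 , -0.78452581]]), 't': array([-0.03177657, -0.35149586,  1.49522394])} 0.0 3.6491897
top {'fov_y': 43.019961949097436, 'cx': 317.0246099703808, 'cy': 191.6217511468491, 'R': array([[-0.02221922, -0.99972569,  0.00740674],
       [-0.98270668,  0.0204775 , -0.18403332],
       [ 0.18383116, -0.01136773, -0.9828921 ]]), 't': array([-0.09174543,  0.51738584,  1.61060981])} 0.0 2.6988053
wrist {'fov_y': 69.7118719476569, 'cx': 323.7116625776995, 'cy': 202.54433053645852, 'mount': array([[-3.15728023e-04, -9.66330636e-01, -2.57303327e-01,
         6.58583293e-02],
       [ 9.99999906e-01, -3.81683408e-04,  2.06388225e-04,
         4.00217295e-04],
       [-2.97647676e-04, -2.57303238e-01,  9.66330666e-01,
        -1.42042779e-01],
       [ 0.00000000e+00,  0.00000000e+00,  0.00000000e+00,
         1.00000000e+00]])} 0.0 0.47506738
```

View pics/scene0.png

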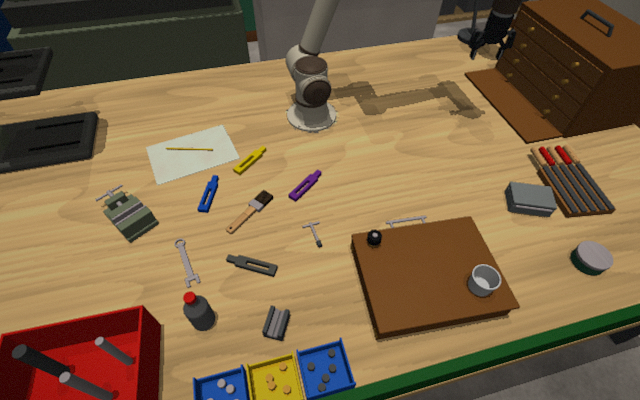

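View pics/top0.png

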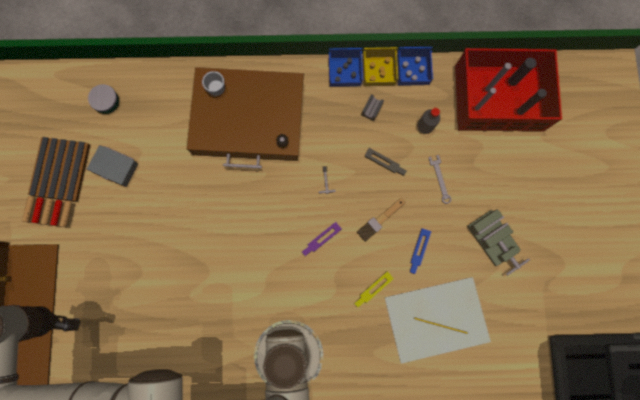

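View pics/wrist0.png

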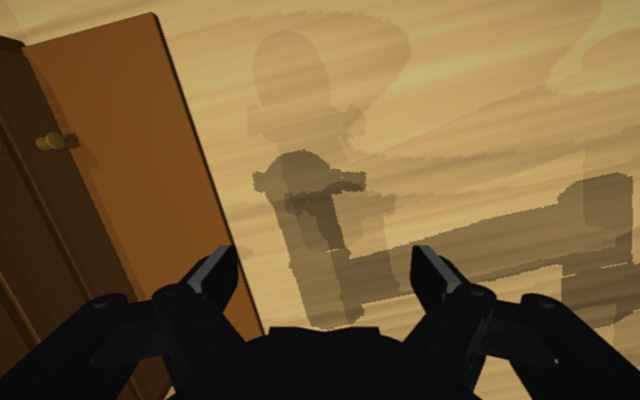

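The scene shows the chest at top px (190-305, 68-158), handle at (243,165), knob at (282,140), brush at (380,220) with bristles lower left, and the dark strap at (385,161) with its nose probably to the right. I'll measure these next.

```bash
cat > h.py <<'E'
import numpy as np, cv2
from scipy.spatial.transform import Rotation as Ro
from bench import manip
def K(c): return 200/np.tan(np.radians(c['fov_y']/2))
def campose(name,st=None):
    c=manip.get_calibration(name)
    if name=='wrist':
        T=np.eye(4);T[:3,:3]=Ro.from_euler('xyz',st['tool_rot']).as_matrix();T[:3,3]=st['ee_pos']
        M=T@c['mount']; return c,M[:3,:3],M[:3,3]
    return c,c['R'].T,-c['R'].T@c['t']
def onplane(uv,z,name,st=None):
    c,R,o=campose(name,st); f=K(c); uv=np.atleast_2d(np.asarray(uv,float))
    d=np.c_[(uv[:,0]-c['cx'])/f,(uv[:,1]-c['cy'])/f,np.ones(len(uv))]@R.T
    return o+d*((z-o[2])/d[:,2])[:,None]
def cloud(D,name,st=None):
    c,R,o=campose(name,st); f=K(c); v,u=np.mgrid[:400,:640]
    P=np.stack([(u-c['cx'])/f*D,(v-c['cy'])/f*D,D],-1)@R.T+o
    P[D<=0]=np.nan; return P
def shot(name,tag):
    st=manip.get_state(); p,D=manip.grab_frame(name)
    cv2.imwrite(f'pics/{tag}.png',p[:,:,::-1]); np.savez(f'pics/{tag}.npz',p=p,D=D,**{k:st[k] for k in('ee_pos','tool_rot')})
    return p,D,st
def load(tag):
    z=np.load(f'pics/{tag}.npz'); return z['p'],z['D'],{'ee_pos':z['ee_pos'],'tool_rot':z['tool_rot']}
E
python3 - <<'E'
from h import *
for n in('scene','top'):
    D=np.load(f'pics/{n}0.npy');P=cloud(D,n)
    q={'top':[(385,161),(350,180),(282,140),(243,165),(380,220),(365,230),(213,82),(250,110)],'scene':[(252,265),(374,237),(405,222),(262,198),(440,260)]}[n]
    for u,v in q: print(n,u,v,P[v,u].round(4))
p=cv2.imread('pics/top0.png')
cv2.imwrite('pics/topz.png',cv2.resize(p[50:260,180:450],None,fx=2.9,fy=2.8,interpolation=cv2.INTER_CUBIC))
p=cv2.imread('pics/scene0.png')
cv2.imwrite('pics/scz.png',cv2.resize(p[180:340,210:480],None,fx=2.9,fy=2.9,interpolation=cv2.INTER_CUBIC))
E
```

```text
scene 252 265 [ 0.6316 -0.3338  0.0169]
scene 374 237 [0.6872 0.0031 0.1157]
scene 405 222 [ 0.5921  0.159  -0.001 ]
scene 262 198 [ 0.3964 -0.2656  0.0181]
scene 440 260 [0.7788 0.1659 0.0743]
top 385 161 [ 0.6269 -0.3381 -0.0048]
top 350 180 [ 0.5616 -0.2157  0.0017]
top 282 140 [0.6732 0.0061 0.1141]
top 243 165 [0.6096 0.1392 0.0488]
top 380 220 [ 0.4216 -0.309   0.0167]
top 365 230 [ 0.3902 -0.2588  0.0105]
top 213 82 [0.8897 0.2367 0.0771]
top 250 110 [0.7923 0.1141 0.0682]
```

View pics/topz.png

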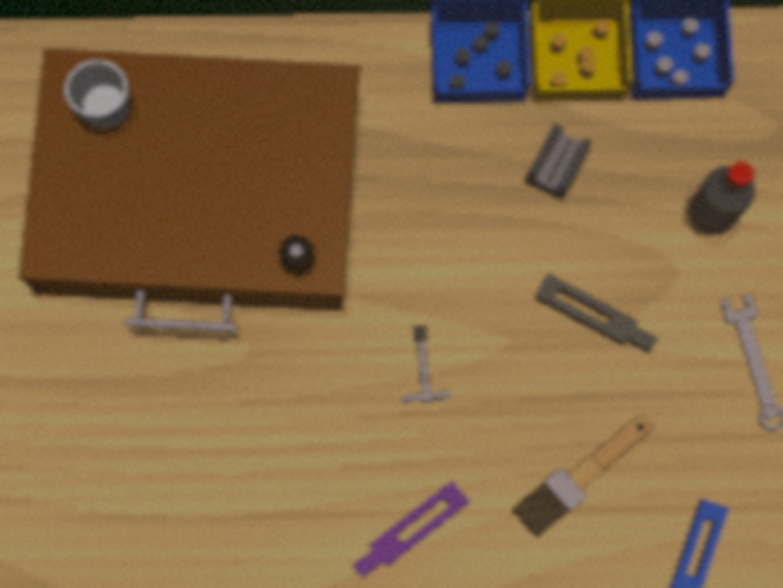

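View pics/scz.png

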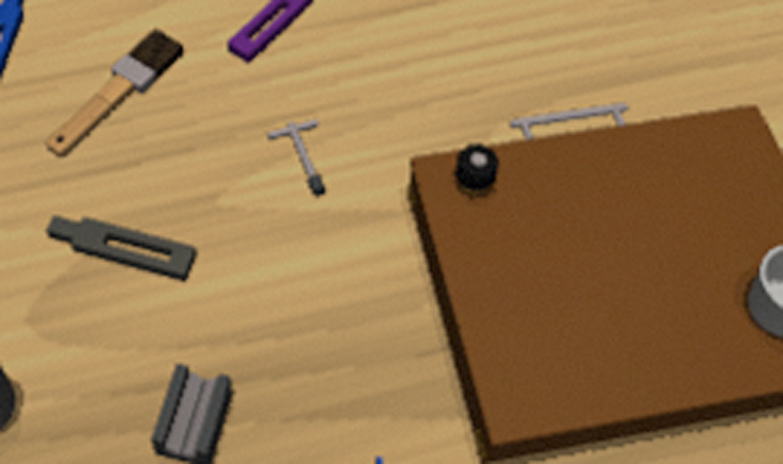

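Chest top corners in the zoom are about (45,50), (358,67), (343,298), (22,278). The strap nose points right and the brush bristles lower left. I'll get poses from masks.

```bash
python3 - <<'E'
from h import *
c=np.array([(45,50),(358,67),(343,298),(22,278)],float); c[:,0]=180+c[:,0]/2.9; c[:,1]=50+c[:,1]/2.8
P=onplane(c,.075,'top');print('corners',P.round(4).tolist(), np.linalg.norm(P-np.roll(P,-1,0),axis=1))
fm=(P[2]+P[3])/2; e=P[3]-P[2]; print('chest_front',fm,'yaw y-axis',np.arctan2(-e[0],e[1]), np.arctan2(*( (P[0]+P[1]-P[2]-P[3])[[1,0]])))
# knob by depth
for n in('top','scene'):
    C=cloud(np.load(f'pics/{n}0.npy'),n)
    m=(C[...,2]>.108)&(C[...,2]<.13)&(abs(C[...,0]-.68)<.05)&(abs(C[...,1])<.06)
    print(n,'knob',m.sum(),np.nanmean(C[m],0),np.nanmin(C[m],0),np.nanmax(C[m],0))
    v,u=np.nonzero(m);print(onplane([[u.mean(),v.mean()]],.115,n))
# strap & brush masks in top/scene
for n,boxs in(('top',(360,145,410,178)),('scene',(222,250,282,280))):
    p=cv2.imread(f'pics/{n}0.png'); x0,y0,x1,y1=boxs
    hsv=cv2.cvtColor(p,cv2.COLOR_BGR2HSV)
    m=np.zeros(p.shape[:2],np.uint8); m[y0:y1,x0:x1]=((p[...,2]<105)&(hsv[...,1]<110))[y0:y1,x0:x1]
    k=max(cv2.findContours(m,0,1)[0],key=cv2.contourArea)
    W=onplane(k[:,0].astype(float),.014,n)[:,:2]
    r=cv2.minAreaRect(W.astype(np.float32)*1000);print(n,'strap',r); print(cv2.boxPoints(r).round(0).tolist())
for n,boxs in(('top',(350,192,410,242)),('scene',(220,185,280,236))):
    p=cv2.imread(f'pics/{n}0.png'); x0,y0,x1,y1=boxs
    C=cloud(np.load(f'pics/{n}0.npy'),n)
    z=C[...,2]
    m=np.zeros(p.shape[:2],np.uint8); m[y0:y1,x0:x1]=(z>.008)[y0:y1,x0:x1]
    ks=cv2.findContours(m,0,1)[0]
    k=max(ks,key=cv2.contourArea)
    W=onplane(k[:,0].astype(float),.014,n)[:,:2]
    r=cv2.minAreaRect(W.astype(np.float32)*1000);print(n,'brush',r); print(cv2.boxPoints(r).round(0).tolist())
E
```

```text
corners [[0.9422, 0.2966, 0.075], [0.9136, -0.0659, 0.075], [0.6282, -0.0441, 0.075], [0.6595, 0.3163, 0.075]] [0.36361501 0.28625545 0.36171074 0.28338356]
chest_front [0.64383274 0.13608261 0.075     ] yaw y-axis -0.08670908048367294 -0.07279921277055795
top knob 109 [0.67552483 0.00490671 0.11450556] [ 0.6578324  -0.01312823  0.10851472] [0.69325399 0.02215996 0.12358657]
[[0.67536819 0.00488302 0.115     ]]
scene knob 141 [0.68033158 0.0057314  0.11421977] [ 0.65901276 -0.0124129   0.10805827] [0.69876164 0.02750146 0.11856425]
[[0.68083973 0.00544248 0.115     ]]
top strap ((617.9752197265625, -336.06591796875), (144.80917358398438, 32.9959831237793), 59.03467559814453)
[[567.0, -390.0], [595.0, -407.0], [669.0, -282.0], [641.0, -265.0]]
scene strap ((626.4552001953125, -336.7150573730469), (151.34336853027344, 36.86939239501953), 58.64673614501953)
[[571.0, -392.0], [603.0, -411.0], [682.0, -282.0], [650.0, -263.0]]
top brush ((428.376708984375, -317.8611145019531), (45.697174072265625, 189.40924072265625), 39.0694580078125)
[[351.0, -259.0], [470.0, -406.0], [506.0, -377.0], [386.0, -230.0]]
scene brush ((432.56024169921875, -317.30963134765625), (47.33660888671875, 191.77743530273438), 37.65513610839844)
[[355.0, -256.0], [472.0, -408.0], [510.0, -379.0], [393.0, -227.0]]
```

```bash
cat >> h.py <<'E'
def go(x,y,z,yaw,st=None):
    st=st or manip.get_state()
    R0=Ro.from_euler('xyz',st['tool_rot']); R1=Ro.from_euler('xyz',[np.pi,0,yaw])
    rv=(R0.inv()*R1).as_rotvec(); d=R0.inv().apply(np.array([x,y,z])-st['ee_pos'])
    print('t',st['time_s'],'pos',st['ee_pos'].round(4),'rot',st['tool_rot'].round(3),'F',st['ft_force'].round(2),'gap',round(st['finger_gap']*.0854,4),'q',st['joints'].round(2)); print('TURN',rv.round(3),'SHIFT',d.round(4)); return rv,d
E
python3 - <<'E'
from h import *
go(.607,.139,.2,-1.65)
E
```

```text
t 0.15 pos [0.1429 0.608  0.2305] rot [ 3.14  -0.    -0.231] F [-0.54  0.28  0.  ] gap 0.0853 q [ 1.6   0.39  0.01 -0.   -1.19 -0.26]
TURN [ 1.000e-03 -1.000e-03  1.419e+00] SHIFT [0.5592 0.3503 0.0311]
```

Request:
jog_arm:
  steps:
    - [0,0,1.42,0.56,0.35,0.031,0.03]
    - [0,0,1.42,0.56,0.35,0.031,0.03]
    - [0,0,1.42,0.56,0.35,0.031,0.03]
    - [0,0,1.42,0.56,0.35,0.031,0.03]
    - [0,0,1.42,0.56,0.35,0.031,0.03]
    - [0,0,1.42,0.56,0.35,0.031,0.03]
    - [0,0,1.42,0.56,0.35,0.031,0.03]
    - [0,0,1.42,0.56,0.35,0.031,0.03]
    - [0,0,1.42,0.56,0.35,0.031,0.03]
    - [0,0,1.42,0.56,0.35,0.031,0.03]
    - [0,0,1.42,0.56,0.35,0.031,0.03]
    - [0,0,1.42,0.56,0.35,0.031,0.03]

```text
time_s: 1.35
ee_pos: [0.5661, 0.1812, 0.2029]
tool_rot: [3.141, -0.0, -1.651]
ft_force: [0.2, 1.9, 0.4]
finger_gap: 0.353
```

```bash
python3 - <<'E'
from h import *
go(.607,.139,.2,-1.65)
E
```

```text
t 1.35 pos [0.5661 0.1812 0.2029] rot [ 3.141 -0.    -1.651] F [0.17 1.88 0.36] gap 0.0301 q [ 0.58  0.35 -0.11 -0.   -1.1  -0.66]
TURN [ 0.    -0.    -0.001] SHIFT [ 0.0388 -0.0441  0.0029]
```

Request:
jog_arm:
  steps:
    - [0,0,0,0.036,-0.03,0.003,0.03]
    - [0,0,0,0.036,-0.03,0.003,0.03]
    - [0,0,0,0.036,-0.03,0.003,0.03]

```text
time_s: 1.65
ee_pos: [0.5922, 0.1434, 0.1993]
tool_rot: [3.14, -0.001, -1.653]
ft_force: [0.4, 0.5, 0.4]
finger_gap: 0.352
```

```bash
python3 - <<'E'
from h import *
p,D,st=shot('wrist','w1')
go(.607,.139,.2,-1.65,st)
print(manip.get_state()['ee_pos'])
E
```

```text
t 1.65 pos [0.5922 0.1434 0.1993] rot [ 3.140e+00 -1.000e-03 -1.653e+00] F [0.38 0.48 0.45] gap 0.0301 q [ 0.5   0.38 -0.08 -0.   -1.11 -0.59]
TURN [ 0.001 -0.001 -0.003] SHIFT [ 0.0032 -0.0151 -0.0007]
[0.59181534 0.14442121 0.19971884]
```

View pics/w1.png

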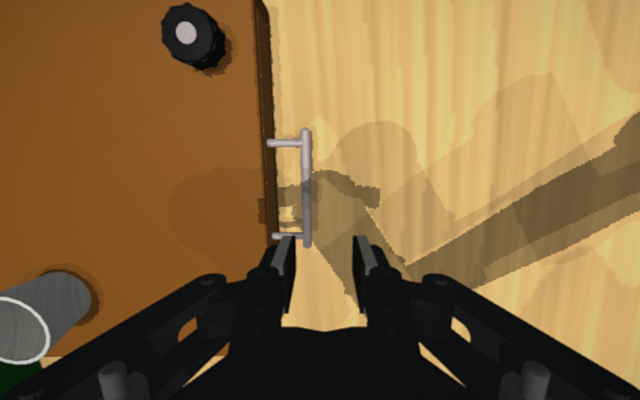

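The wrist view shows the handle bar from (305,130) to (308,246), the knob cap at (186,33) and the chest edge near x=258-272.

```bash
python3 - <<'E'
from h import *
p,D,st=load('w1')
C=cloud(D,'wrist',st)
m=(C[...,2]>.038)&(C[...,2]<.06)&(np.arange(640)[None]>296)&(np.arange(640)[None]<316)&(np.arange(400)[:,None]<236)
v,u=np.nonzero(m);print(m.sum(),C[m][:,2].mean(),v.min(),v.max())
vs=np.arange(v.min()+4,v.max());cu=[u[v==k].mean() for k in vs if (v==k).any()]
W=onplane(np.c_[cu,[k for k in vs if (v==k).any()]],.050,'wrist',st)
f=np.polyfit(W[:,1],W[:,0],1);print('bar yaw',-np.arctan(f[0]),W[[0,-1]])
print('ends',onplane([(305.5,128),(307.5,248)],.047,'wrist',st))
print('knobcap',onplane([(186,33)],.115,'wrist',st))
# chest edge
z=C[...,2]; pts=[]
for r in range(10,230,8):
    top=np.nonzero((z[r]>.068)&(z[r]<.082)&(np.arange(640)<300))[0]
    pts.append((top.max(),r))
W=onplane(pts,.075,'wrist',st);f=np.polyfit(W[:,1],W[:,0],1);print('edge yaw',-np.arctan(f[0]),'x at y=.136',np.polyval(f,.136), np.polyval(f,W[:,1]).round(4)[:3]-W[:3,0])
k=(z>.108)&(z<.13)&(np.arange(400)[:,None]<100)
v,u=np.nonzero(k);print('knob',k.sum(),C[k].mean(0),onplane([(u.mean(),v.mean())],.115,'wrist',st))
E
```

```text
1069 0.04933780953190966 128 235
bar yaw -0.07919100883261174 [[0.60673028 0.08197803 0.05      ]
 [0.61798444 0.18854208 0.05      ]]
ends [[0.60555175 0.07826459 0.047     ]
 [0.61609425 0.20644201 0.047     ]]
knobcap [[0.6789318  0.00673567 0.115     ]]
edge yaw -0.0810393875194026 x at y=.136 0.6484718905298076 [-4.32635267e-04 -5.11084319e-05  4.30183210e-04]
knob 2677 [0.67765716 0.0070868  0.11403275] [[0.67728591 0.00725764 0.115     ]]
```

Request:
jog_arm:
  steps:
    - [0,0,0,0.003,-0.0195,0.05,0.03]
    - [0,0,0,0.003,-0.0195,0.1,0.03]
    - [0,0,0,0.003,-0.0195,0.1,0.03]
    - [0,0,0,0.003,-0.0195,0.1,0.03]

```text
time_s: 2.1
ee_pos: [0.6106, 0.141, 0.1001]
tool_rot: [3.14, -0.002, -1.648]
ft_force: [1.1, 0.2, 1.1]
finger_gap: 0.356
```

```bash
python3 - <<'E'
from h import *
p,D,st=shot('wrist','w2')
go(.611,.140,.032,-1.651,st)
C=cloud(D,'wrist',st)
m=(C[...,2]>.038)&(C[...,2]<.06)
cv2.imwrite('pics/w2m.png',m.astype(np.uint8)*255)
E
```

```text
t 2.1 pos [0.6106 0.141  0.1001] rot [ 3.140e+00 -2.000e-03 -1.648e+00] F [1.1  0.24 1.08] gap 0.0304 q [ 0.49  0.5  -0.15  0.   -0.92 -0.56]
TURN [ 0.001 -0.002  0.003] SHIFT [ 0.0009 -0.0006  0.0681]
```

View pics/w2.png

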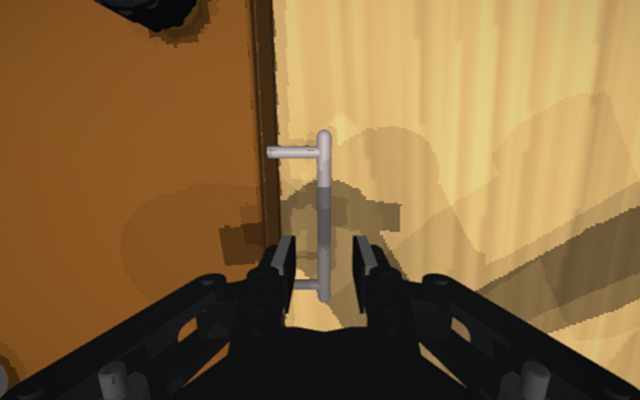

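The bar (col 324) lies centred between the fingers. I'll descend, grip, and pull 8 mm gently.

Request:
jog_arm:
  steps:
    - [0,0,0,0,0,0.04,0.03]
    - [0,0,0,0,0,0.067,0.03]
    - [0,0,0,0,0,0.067,0.03]
    - [0,0,0,0,0,0.067,0.0]
    - [0,0,0,0,0,0.067,0.0]
    - [0,0,0,0,0,0.067,0.0]
    - [0,0,0,0,0,0.067,0.0]
    - [0,0,0,0,0,0.067,0.0]
  newtons: 40

```text
time_s: 2.95
ee_pos: [0.6108, 0.1411, 0.0362]
tool_rot: [-3.141, 0.001, -1.65]
ft_force: [-5.0, 3.1, 3.5]
finger_gap: 0.095
```

Request:
jog_arm:
  steps:
    - [0,0,0,0,0.003,0,0]
    - [0,0,0,0,0.006,0,0]
    - [0,0,0,0,0.008,0,0]
    - [0,0,0,0,0.008,0,0]

```text
time_s: 3.35
ee_pos: [0.6054, 0.1416, 0.0362]
tool_rot: [-3.136, 0.002, -1.65]
ft_force: [0.4, 0.7, 7.8]
finger_gap: 0.096
```

Request:
jog_arm:
  steps:
    - [0,0,0,0,0.005,-0.001,0]
    - [0,0,0,0,0.01,-0.002,0]
    - [0,0,0,0,0.012,-0.002,0]
    - [0,0,0,0,0.012,-0.002,0]

```text
time_s: 3.75
ee_pos: [0.5915, 0.1426, 0.0362]
tool_rot: [-3.14, 0.001, -1.65]
ft_force: [-0.8, 4.7, 6.4]
finger_gap: 0.098
```

```bash
python3 - <<'E'
from h import *
p,D,st=shot('wrist','w3')
go(.611,.140,.034,-1.651,st)
E
```

```text
t 3.75 pos [0.5915 0.1426 0.0362] rot [-3.14e+00  1.00e-03 -1.65e+00] F [-0.77  4.7   6.45] gap 0.0084 q [ 0.5   0.55 -0.26 -0.   -0.75 -0.58]
TURN [-0.001  0.001  0.001] SHIFT [ 0.001  -0.0197  0.0022]
```

View pics/w3.png

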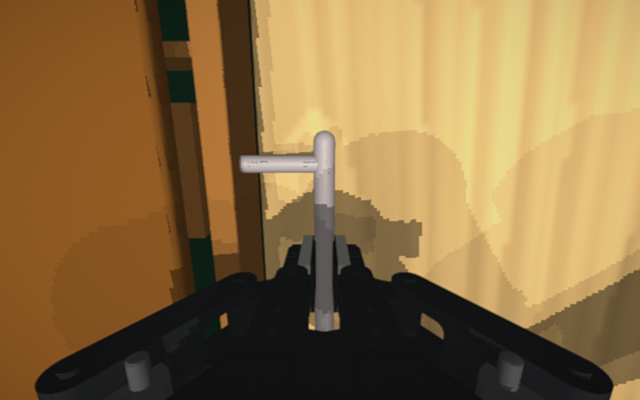

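The drawer was not locked, and its green floor is showing. I'll pull it nearly to the stop.

Request:
jog_arm:
  steps:
    - [0,0,0,0,0.015,0,0]
    - [0,0,0,0,0.04,0,0]
    - [0,0,0,0,0.07,0,0]
    - [0,0,0,0,0.1,0,0]
    - [0,0,0,0,0.13,0,0]
    - [0,0,0,0,0.155,0,0]
    - [0,0,0,0,0.17,0,0]
    - [0,0,0,0,0.173,0,0]
    - [0,0,0,0,0.173,0,0]

```text
time_s: 4.7
ee_pos: [0.4187, 0.1562, 0.0361]
tool_rot: [-3.14, 0.001, -1.649]
ft_force: [-1.9, 2.8, 9.5]
finger_gap: 0.094
```

Request:
jog_arm:
  steps:
    - [0,0,0,0,0,0,0.03]
    - [0,0,0,0,0,0,0.03]
    - [0,0,0,0,0,-0.05,0.03]
    - [0,0,0,0,0,-0.1,0.03]
    - [0,0,0,0,0,-0.15,0.05]
    - [0,0,0,0,-0.05,-0.18,0.06]
    - [0,0,0,0,-0.07,-0.18,0.06]
    - [0,0,0,0,-0.07,-0.18,0.06]
    - [0,0,0,0,-0.07,-0.18,0.06]

```text
time_s: 5.6
ee_pos: [0.4877, 0.1489, 0.2136]
tool_rot: [3.138, -0.002, -1.653]
ft_force: [-0.5, -0.5, -0.6]
finger_gap: 0.706
```

```bash
python3 - <<'E'
from h import *
p,D,st=shot('wrist','w4')
go(.611,.140,.034,-1.651,st)
p,D,st=shot('top','t4')
E
```

```text
t 5.6 pos [0.4877 0.1489 0.2136] rot [ 3.138e+00 -2.000e-03 -1.653e+00] F [-0.53 -0.48 -0.58] gap 0.0603 q [ 0.61  0.21 -0.29 -0.   -1.08 -0.7 ]
TURN [ 0.004 -0.002 -0.002] SHIFT [-0.0015 -0.1243  0.1791]
```

View pics/w4.png

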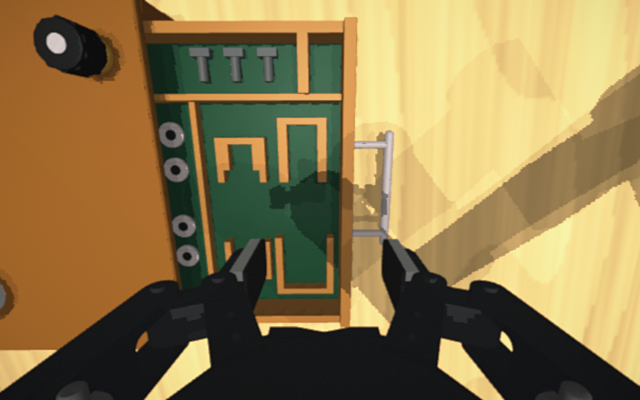

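View pics/t4.png

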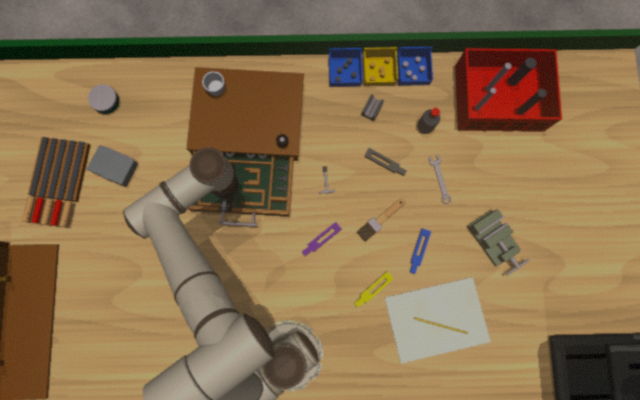

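```bash
python3 - <<'E'
from h import *
p,D,st=load('w4')
z=p[100:310,190:350,::-1]
cv2.imwrite('pics/w4z.png',cv2.resize(z,None,fx=4,fy=2.8,interpolation=cv2.INTER_CUBIC))
hsv=cv2.cvtColor(p,cv2.COLOR_RGB2HSV)
w=(hsv[...,0]<25)&(hsv[...,2]>95)&(hsv[...,1]>90)
def runs(a):
    d=np.flatnonzero(np.diff(np.r_[0,a.astype(int),0])); return [(x,y-1) for x,y in zip(d[::2],d[1::2])]
for r in range(112,300,8): print(r,[(a+180,b+180) for a,b in runs(w[r,180:345]) if b-a>1])
for c in (235,240,245,295,302,310): print('col',c,[(a+105,b+105) for a,b in runs(w[105:320,c]) if b-a>1])
E
```

```text
112 [(np.int64(189), np.int64(195)), (np.int64(342), np.int64(344))]
120 [(np.int64(190), np.int64(196)), (np.int64(276), np.int64(326)), (np.int64(342), np.int64(344))]
128 [(np.int64(191), np.int64(197)), (np.int64(277), np.int64(287)), (np.int64(317), np.int64(326)), (np.int64(342), np.int64(344))]
136 [(np.int64(192), np.int64(198)), (np.int64(277), np.int64(287)), (np.int64(317), np.int64(326)), (np.int64(342), np.int64(344))]
144 [(np.int64(193), np.int64(199)), (np.int64(214), np.int64(264)), (np.int64(278), np.int64(287)), (np.int64(317), np.int64(326)), (np.int64(342), np.int64(344))]
152 [(np.int64(194), np.int64(200)), (np.int64(215), np.int64(228)), (np.int64(252), np.int64(265)), (np.int64(278), np.int64(287)), (np.int64(317), np.int64(326)), (np.int64(342), np.int64(344))]
160 [(np.int64(195), np.int64(201)), (np.int64(216), np.int64(229)), (np.int64(252), np.int64(265)), (np.int64(278), np.int64(288)), (np.int64(317), np.int64(326)), (np.int64(342), np.int64(344))]
168 [(np.int64(196), np.int64(202)), (np.int64(217), np.int64(229)), (np.int64(253), np.int64(265)), (np.
[... 1573 characters left out ...]
4(326), np.int64(333)), (np.int64(341), np.int64(344))]
280 [(np.int64(277), np.int64(283)), (np.int64(326), np.int64(333)), (np.int64(341), np.int64(344))]
288 [(np.int64(277), np.int64(333)), (np.int64(340), np.int64(344))]
296 [(np.int64(340), np.int64(344))]
col 235 [(np.int64(137), np.int64(144))]
col 240 [(np.int64(137), np.int64(144))]
col 245 [(np.int64(137), np.int64(144))]
col 295 [(np.int64(118), np.int64(124)), (np.int64(288), np.int64(293)), (np.int64(315), np.int64(319))]
col 302 [(np.int64(118), np.int64(124)), (np.int64(288), np.int64(293)), (np.int64(315), np.int64(319))]
col 310 [(np.int64(118), np.int64(124)), (np.int64(288), np.int64(293)), (np.int64(315), np.int64(319))]
```

View pics/w4z.png

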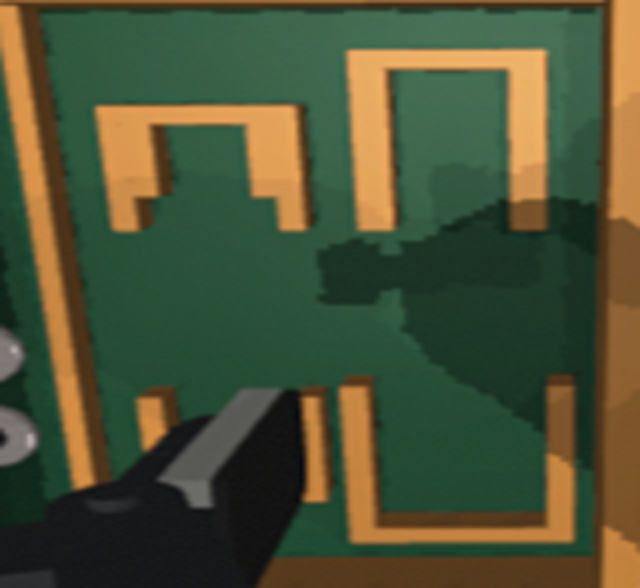

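```bash
python3 - <<'E'
from h import *
p,D,st=load('w4')
f=lambda q:onplane(q,.030,'wrist',st)[:,:2]
yaw=-.080; ex=np.array([np.cos(yaw),np.sin(yaw)]); ey=np.array([-ex[1],ex[0]])
def dr(q): w=f(q); return np.c_[w@ex,w@ey]
print('wall dirs'); 
a=f([(287.5,128),(288.4,176),(282.2,248),(283.2,280)]);print(a)
print('brush ends',dr([(302,125),(304,287.7)]))
print('chan sides',dr([(287.5,130),(316.5,130),(288.3,170),(316.5,170)]))
print('pock sides',dr([(282.6,250),(326.6,250),(283.2,280),(326,280)]))
print('strap end',dr([(240,144.7)]),'cheeks',dr([(228.7,155),(251.8,155),(229.2,166),(252.5,166)]),'walls',dr([(224.5,176),(258.5,176),(231.5,250),(265.7,250)]))
print('gaps',dr([(220,181),(262,181),(228,242),(283,181),(322,181),(278,237)]))
# drawer front
print('front face in top edge', dr([(342,200)]))
B=dr([(302,125),(304,287.7)]).mean(0)
c=np.vstack([dr([(287.5,130),(316.5,130)]),dr([(288.3,170),(316.5,170)]),dr([(282.6,250),(326.6,250),(283.2,280),(326,280)])])[:,0].mean()
bb=c*ex+B[1]*ey;print('brush_bay',bb)
S=dr([(228.7,155),(251.8,155),(229.2,166),(252.5,166),(224.5,176),(258.5,176),(231.5,250),(265.7,250)])[:,0]
sy=dr([(240,144.7)])[0,1]+.080
print('strap_bay',S.mean()*ex+sy*ey,'drawer x dif',S.mean()-c,'dy',sy-B[1])
E
```

```text
wall dirs
[[0.52226414 0.081992  ]
 [0.52730664 0.13495134]
 [0.54494656 0.22277049]
 [0.54886985 0.26621301]]
brush ends [[0.49806149 0.12032048]
 [0.49979566 0.32024281]]
chan sides [[0.51411441 0.12559471]
 [0.48223067 0.1256627 ]
 [0.51471835 0.16976079]
 [0.48260668 0.1698436 ]]
pock sides [[0.525014   0.26825613]
 [0.47105404 0.26844906]
 [0.52584007 0.30922435]
 [0.47179276 0.30943999]]
strap end [[0.56750679 0.14134518]] cheeks [[0.5810535  0.15267333]
 [0.55513349 0.15273574]
 [0.58155654 0.16503324]
 [0.55515627 0.1651001 ]] walls [[0.58791334 0.17646571]
 [0.54904347 0.17656867]
 [0.58760731 0.26803234]
 [0.54572389 0.26818208]]
gaps [[0.59360228 0.18225206]
 [0.54537096 0.18238264]
 [0.59097484 0.25749794]
 [0.52123764 0.18244798]
 [0.47638734 0.18256941]
 [0.52992422 0.25121045]]
front face in top edge [[0.45305159 0.20519564]]
brush_bay [0.51443101 0.17974593]
strap_bay [0.5837709  0.17525382] drawer x dif 0.06947710296518672 dy 0.0010635373292043893
```

```bash
python3 - <<'E'
from h import *
go(.623,-.336,.19,-2.12)
E
```

```text
t 5.7 pos [0.4872 0.1491 0.2138] rot [ 3.138e+00 -2.000e-03 -1.651e+00] F [-0.6  -0.01 -0.28] gap 0.0602 q [ 0.62  0.2  -0.3  -0.   -1.07 -0.7 ]
TURN [ 0.003 -0.003  0.469] SHIFT [ 0.4726 -0.1744  0.0242]
```

Request:
jog_arm:
  steps:
    - [0,0,0.47,0.473,-0.174,0.02,0.06]
    - [0,0,0.47,0.473,-0.174,0.02,0.06]
    - [0,0,0.47,0.473,-0.174,0.02,0.06]
    - [0,0,0.47,0.473,-0.174,0.02,0.06]
    - [0,0,0.47,0.473,-0.174,0.02,0.06]
    - [0,0,0.47,0.473,-0.174,0.02,0.06]
    - [0,0,0.47,0.473,-0.174,0.02,0.06]
    - [0,0,0.47,0.473,-0.174,0.02,0.06]
    - [0,0,0.47,0.473,-0.174,0.02,0.06]
    - [0,0,0.47,0.473,-0.174,0.02,0.06]
    - [0,0,0.47,0.473,-0.174,0.02,0.06]
    - [0,0,0.47,0.473,-0.174,0.02,0.06]

```text
time_s: 6.9
ee_pos: [0.6232, -0.3361, 0.1931]
tool_rot: [3.138, -0.001, -2.123]
ft_force: [-0.5, 0.5, -0.6]
finger_gap: 0.702
```

```bash
python3 - <<'E'
from h import *
p,D,st=shot('wrist','w5')
go(.623,-.336,.19,-2.12,st)
E
```

```text
t 6.9 pos [ 0.6232 -0.3361  0.1931] rot [ 3.138e+00 -1.000e-03 -2.123e+00] F [-0.49  0.55 -0.6 ] gap 0.06 q [-0.27  0.55  0.19 -0.   -1.21 -0.28]
TURN [ 0.004 -0.001 -0.003] SHIFT [0.     0.0002 0.0031]
```

View pics/w5.png

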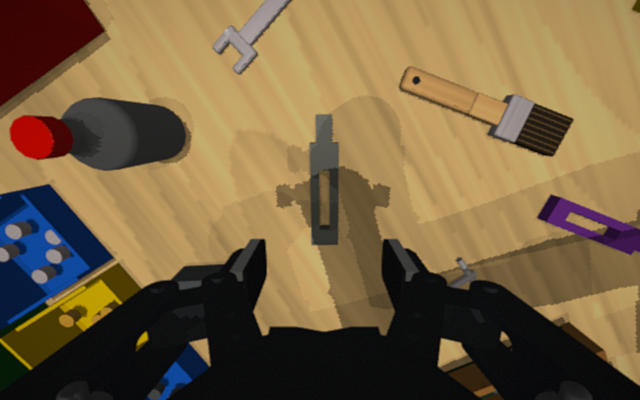

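The strap's nose end is at (324,114), its tail at (325,244) and its sides at about 311 and 338. The whole brush is visible to the right.

```bash
python3 - <<'E'
from h import *
p,D,st=load('w5')
C=cloud(D,'wrist',st); z=C[...,2]
def obj(x0,y0,x1,y1,h):
    m=np.zeros(z.shape,np.uint8); m[y0:y1,x0:x1]=(z>.009)[y0:y1,x0:x1]
    k=max(cv2.findContours(m,0,1)[0],key=cv2.contourArea)
    W=onplane(k[:,0].astype(float),h,'wrist',st)[:,:2]
    r=cv2.minAreaRect(W.astype(np.float32)*1000);print(r,k[:,0].min(0),k[:,0].max(0)); print(cv2.boxPoints(r).round(0).tolist())
obj(295,100,355,246,.015); obj(395,60,580,160,.013)
print('bench',np.nanmedian(z[260:300,300:340]))
W=onplane([(324.5,114),(324.5,245)],.016,'wrist',st);print('strap ends',W, np.linalg.norm(W[0]-W[1]))
d=W[0]-W[1];print('yaw',np.arctan2(d[1],d[0]),'mid',W.mean(0))
for r in (160,180,200,220): 
    q=np.nonzero(z[r,295:355]>.009)[0]+295; print(r,q.min(),q.max())
E
```

```text
((622.11474609375, -338.9967041015625), (149.23593139648438, 31.971832275390625), 58.48383712768555) [309 114] [338 244]
[[569.0, -394.0], [597.0, -411.0], [675.0, -284.0], [647.0, -267.0]]
((432.23291015625, -317.27978515625), (45.49637985229492, 191.35784912109375), 38.94269561767578) [400  66] [572 156]
[[354.0, -257.0], [475.0, -406.0], [510.0, -377.0], [390.0, -229.0]]
bench -0.0006003161181333538
strap ends [[ 0.58210075 -0.40191782  0.016     ]
 [ 0.66070717 -0.2741858   0.016     ]] 0.14998145874256538
yaw -2.1224632531337777 mid [ 0.62140396 -0.33805181  0.016     ]
160 310 337
180 310 337
200 310 337
220 311 337
```

Request:
jog_arm:
  steps:
    - [0,0,0,0.003,0,0.05,0.05]
    - [0,0,0,0.003,0,0.1,0.05]
    - [0,0,0,0.003,0,0.145,0.05]
    - [0,0,0,0.003,0,0.17,0.05]
    - [0,0,0,0.003,0,0.182,0.05]
    - [0,0,0,0.003,0,0.188,0.05]
    - [0,0,0,0.003,0,0.191,0.05]
    - [0,0,0,0.003,0,0.191,0.05]

```text
time_s: 7.75
ee_pos: [0.6237, -0.3379, 0.0058]
tool_rot: [-3.139, 0.001, -2.12]
ft_force: [0.2, -0.5, -0.2]
finger_gap: 0.585
```

```bash
python3 - <<'E'
from h import *
p,D,st=shot('wrist','w6')
go(.6215,-.3383,.001,-2.122,st)
E
```

```text
t 7.75 pos [ 0.6237 -0.3379  0.0058] rot [-3.139e+00  1.000e-03 -2.120e+00] F [ 0.24 -0.45 -0.16] gap 0.05 q [-0.27  0.73 -0.    0.   -0.84 -0.28]
TURN [-0.003  0.001  0.002] SHIFT [0.0015 0.0017 0.0048]
```

View pics/w6.png

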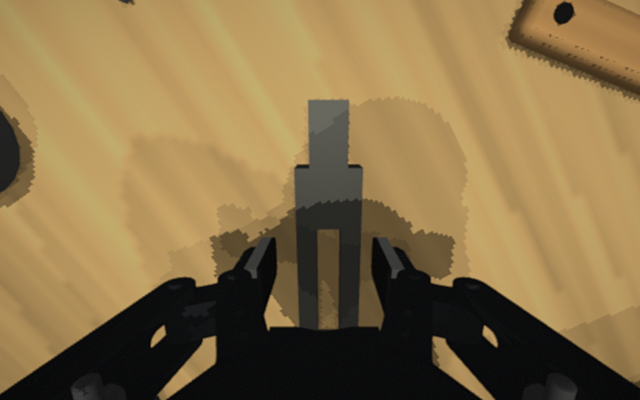

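The strap (295-362) is centred between the fingers. I'll lower slightly and grip.

Request:
jog_arm:
  steps:
    - [0,0,0,0.0015,0.0015,0.004,0.05]
    - [0,0,0,0.0015,0.0015,0.004,0.0]
    - [0,0,0,0.0015,0.0015,0.004,0.0]
    - [0,0,0,0.0015,0.0015,0.004,0.0]
    - [0,0,0,0.0015,0.0015,0.004,0.0]
    - [0,0,0,0.0015,0.0015,0.004,0.0]
  newtons: 70

```text
time_s: 8.4
ee_pos: [0.6208, -0.3387, 0.0009]
tool_rot: [-3.141, -0.0, -2.121]
ft_force: [-1.6, 0.1, 5.3]
finger_gap: 0.35
```

```bash
python3 - <<'E'
from h import *
go(.6215,-.3383,.001,-2.122)
E
```

```text
t 8.4 pos [ 0.6208 -0.3387  0.0009] rot [-3.141 -0.    -2.121] F [-1.57  0.1   5.29] gap 0.0299 q [-0.27  0.73 -0.01  0.   -0.83 -0.28]
TURN [-0.    -0.     0.001] SHIFT [-0.0008 -0.0004 -0.0001]
```

Request:
jog_arm:
  steps:
    - [0,0,0,0,0,-0.02,0.0]
    - [0,0,0,0,0,-0.06,0.0]
    - [0,0,0,0,0,-0.11,0.0]
    - [0,0,0,0,0,-0.15,0.0]
    - [0,0,0,0,0,-0.16,0.0]
    - [0,0,0,0,0,-0.16,0.0]

```text
time_s: 9.0
ee_pos: [0.6207, -0.338, 0.1599]
tool_rot: [-3.141, 0.002, -2.121]
ft_force: [0.7, -0.1, -7.8]
finger_gap: 0.352
```

```bash
python3 - <<'E'
from h import *
go(.5838,.1737,.12,-1.651)
E
```

```text
t 9.0 pos [ 0.6207 -0.338   0.1599] rot [-3.141e+00  2.000e-03 -2.121e+00] F [ 0.66 -0.13 -7.76] gap 0.0301 q [-0.27  0.57  0.14 -0.   -1.14 -0.28]
TURN [-0.001  0.001 -0.47 ] SHIFT [-0.4167  0.2992  0.0404]
```

Request:
jog_arm:
  steps:
    - [0,0,-0.03,-0.02,0.014,0,0]
    - [0,0,-0.08,-0.06,0.043,0,0]
    - [0,0,-0.14,-0.1,0.072,0,0]
    - [0,0,-0.2,-0.14,0.101,0,0]
    - [0,0,-0.26,-0.18,0.129,0,0]
    - [0,0,-0.32,-0.22,0.158,0,0]
    - [0,0,-0.37,-0.26,0.187,0,0]
    - [0,0,-0.42,-0.3,0.216,0,0]
    - [0,0,-0.45,-0.34,0.244,0,0]
    - [0,0,-0.47,-0.38,0.273,0,0]
    - [0,0,-0.47,-0.405,0.29,0,0]
    - [0,0,-0.47,-0.417,0.299,0,0]

```text
time_s: 10.2
ee_pos: [0.5811, 0.1755, 0.1555]
tool_rot: [3.135, -0.003, -1.649]
ft_force: [0.3, -0.0, -5.2]
finger_gap: 0.353
```

Request:
jog_arm:
  steps:
    - [0,0,0,0,0,0.02,0]
    - [0,0,0,0,0,0.05,0]
    - [0,0,0,0,0,0.07,0]
    - [0,0,0,0,0,0.07,0]
    - [0,0,0,0,0,0.07,0]

```text
time_s: 10.7
ee_pos: [0.583, 0.1723, 0.0884]
tool_rot: [3.138, -0.002, -1.651]
ft_force: [0.1, 0.8, -3.9]
finger_gap: 0.351
```

```bash
python3 - <<'E'
from h import *
p,D,st=shot('wrist','w7')
go(.5838,.1737,.017,-1.651,st)
E
```

```text
t 10.7 pos [0.583  0.1723 0.0884] rot [ 3.138e+00 -2.000e-03 -1.651e+00] F [ 0.15  0.81 -3.89] gap 0.03 q [ 0.55  0.49 -0.21  0.   -0.87 -0.63]
TURN [ 0.003 -0.002 -0.   ] SHIFT [-0.0017 -0.0009  0.0714]
```

View pics/w7.png

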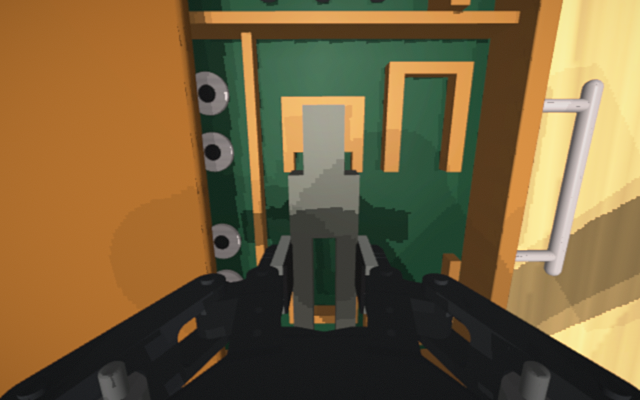

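```bash
python3 - <<'E'
from h import *
p,D,st=load('w7')
yaw=-.080; ex=np.array([np.cos(yaw),np.sin(yaw)]); ey=np.array([-ex[1],ex[0]])
def dr(q,z): w=onplane(q,z,'wrist',st)[:,:2]; return np.c_[w@ex,w@ey].round(4)
print('wall outer',dr([(281,97),(366,97),(283,160),(365,160)],.03))
print('end outer', dr([(300,96.5),(350,96.5)],.03))
print('strap',dr([(304,110),(345,110),(304,165),(345,165),(289,190),(358.5,190),(324,104.5)],.1035))
print('target bay', np.array([.5838,.1745])@ex,np.array([.5838,.1745])@ey, 'tcp',st['ee_pos'][:2]@ex,st['ee_pos'][:2]@ey)
E
```

```text
wall outer [[0.596  0.1341]
 [0.54   0.1341]
 [0.5962 0.1754]
 [0.5392 0.1754]]
end outer [[0.5835 0.1338]
 [0.5506 0.1338]]
strap [[0.5764 0.1462]
 [0.5591 0.1462]
 [0.5769 0.1694]
 [0.5587 0.1694]
 [0.5839 0.1807]
 [0.5524 0.1807]
 [0.568  0.144 ]]
target bay 0.5679877220418486 0.2205960960890101 tcp 0.5673362675906243 0.21830031092428884
```

Request:
jog_arm:
  steps:
    - [0,0,0,-0.0016,0,0.02,0]
    - [0,0,0,-0.0016,0,0.045,0]
    - [0,0,0,-0.0016,0,0.06,0]
    - [0,0,0,-0.0016,0,0.067,0]
    - [0,0,0,-0.0016,0,0.07,0]
    - [0,0,0,-0.0016,0,0.07,0]

```text
time_s: 11.35
ee_pos: [0.5846, 0.1751, 0.021]
tool_rot: [-3.14, 0.001, -1.651]
ft_force: [-1.0, -0.3, -5.3]
finger_gap: 0.356
```

```bash
python3 - <<'E'
from h import *
p,D,st=shot('wrist','w8')
go(.5837,.1738,.017,-1.651,st)
E
```

```text
t 11.35 pos [0.5846 0.1751 0.021 ] rot [-3.140e+00  1.000e-03 -1.651e+00] F [-0.98 -0.31 -5.27] gap 0.0304 q [ 0.56  0.58 -0.27  0.   -0.72 -0.64]
TURN [-0.001  0.001  0.   ] SHIFT [0.0014 0.0008 0.004 ]
```

View pics/w8.png

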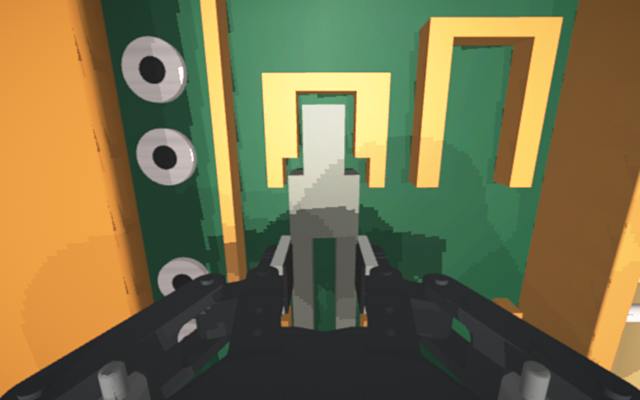

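Request:
jog_arm:
  steps:
    - [0,0,0,0.0005,0.001,0.002,0]
    - [0,0,0,0.0005,0.001,0.004,0]
    - [0,0,0,0.0005,0.001,0.0045,0]
    - [0,0,0,0.0005,0.001,0.0045,0]

```text
time_s: 11.8
ee_pos: [0.5833, 0.1746, 0.0168]
tool_rot: [-3.14, 0.001, -1.65]
ft_force: [-1.2, -0.0, 2.2]
finger_gap: 0.352
```

Contact is made (Fz went from -5 to +2). I'll release narrowly and lift.

Request:
jog_arm:
  steps:
    - [0,0,0,0,0,0,0.034]
    - [0,0,0,0,0,0,0.04]
    - [0,0,0,0,0,0,0.042]
    - [0,0,0,0,0,-0.02,0.042]
    - [0,0,0,0,0,-0.06,0.042]
    - [0,0,0,0,0,-0.11,0.042]
    - [0,0,0,0,0,-0.15,0.042]
    - [0,0,0,0,0,-0.15,0.042]
    - [0,0,0,0,0,-0.15,0.042]

```text
time_s: 12.7
ee_pos: [0.5832, 0.1748, 0.1671]
tool_rot: [-3.139, 0.002, -1.651]
ft_force: [0.3, -0.0, -1.2]
finger_gap: 0.495
```

```bash
python3 - <<'E'
from h import *
p,D,st=shot('wrist','w9')
go(.4325,-.3175,.19,-.89,st)
E
```

```text
t 12.7 pos [0.5832 0.1748 0.1671] rot [-3.139e+00  2.000e-03 -1.651e+00] F [ 0.28 -0.02 -1.19] gap 0.0423 q [ 0.56  0.41 -0.13 -0.   -1.03 -0.64]
TURN [-0.003  0.001 -0.761] SHIFT [ 0.5027  0.1107 -0.0243]
```

View pics/w9.png

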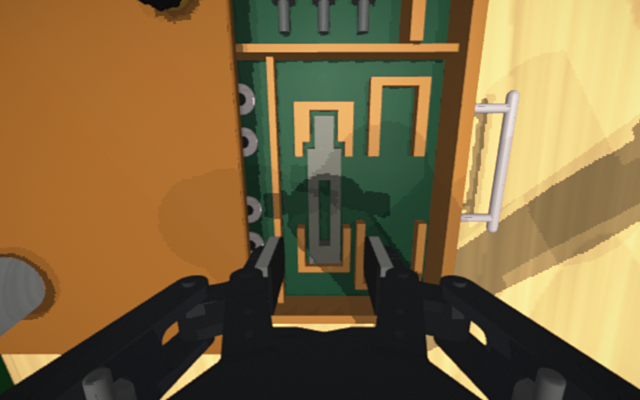

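The strap lies in its compartment, nose between the cheeks at (325,115) and tail at (325,262). Next is the brush.

Request:
jog_arm:
  steps:
    - [0,0,-0.76,0.503,0.11,-0.024,0.05]
    - [0,0,-0.76,0.503,0.11,-0.024,0.05]
    - [0,0,-0.76,0.503,0.11,-0.024,0.05]
    - [0,0,-0.76,0.503,0.11,-0.024,0.05]
    - [0,0,-0.76,0.503,0.11,-0.024,0.05]
    - [0,0,-0.76,0.503,0.11,-0.024,0.05]
    - [0,0,-0.76,0.503,0.11,-0.024,0.05]
    - [0,0,-0.76,0.503,0.11,-0.024,0.05]
    - [0,0,-0.76,0.503,0.11,-0.024,0.05]
    - [0,0,-0.76,0.503,0.11,-0.024,0.05]
    - [0,0,-0.76,0.503,0.11,-0.024,0.05]
    - [0,0,-0.76,0.503,0.11,-0.024,0.05]

```text
time_s: 13.95
ee_pos: [0.4311, -0.3203, 0.1877]
tool_rot: [3.14, 0.003, -0.896]
ft_force: [0.4, 0.4, -0.1]
finger_gap: 0.587
```

```bash
python3 - <<'E'
from h import *
p,D,st=shot('wrist','w10')
go(.4325,-.3175,.19,-.89,st)
C=cloud(D,'wrist',st); z=C[...,2]
m=((z>.007)&(abs(C[...,0]-.4325)<.11)&(abs(C[...,1]+.3175)<.11)&(np.arange(400)[:,None]<330)).astype(np.uint8)
cv2.imwrite('pics/w10m.png',m*255)
E
```

```text
t 13.95 pos [ 0.4311 -0.3203  0.1877] rot [ 3.14e+00  3.00e-03 -8.96e-01] F [ 0.39  0.38 -0.06] gap 0.0501 q [-0.34  0.27 -0.27  0.   -1.03  1.01]
TURN [ 0.002  0.003 -0.006] SHIFT [-0.0013 -0.0028 -0.0023]
```

View pics/w10.png

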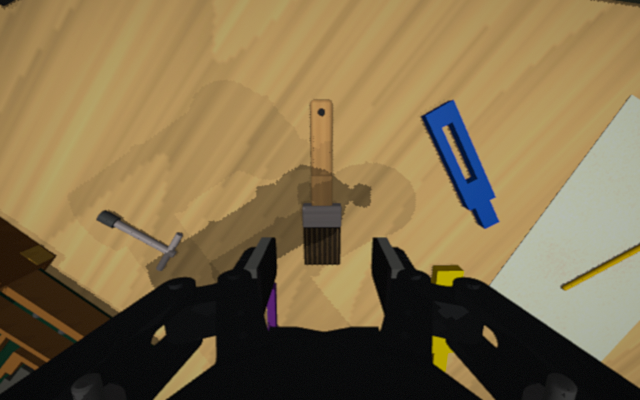

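```bash
python3 - <<'E'
from h import *
p,D,st=load('w10')
W=onplane([(321,98.5)],.013,'wrist',st)[0]; V=onplane([(322,265)],.012,'wrist',st)[0]
d=V-W;print(W,V,np.linalg.norm(d),'yaw of -d',np.arctan2(-d[1],-d[0]),'mid',(W+V)/2)
m=(W+V)/2; go(m[0],m[1],.0,np.arctan2(-d[1],-d[0]),st)
for r in (120,150,180): print(r, onplane([(321.5,r)],.014,'wrist',st))
E
```

```text
[ 0.49137925 -0.39135069  0.013     ] [ 0.37144954 -0.24267877  0.012     ] 0.19101694887736392 yaw of -d -0.8919993755287179 mid [ 0.43141439 -0.31701473  0.0125    ]Traceback (most recent call last):
  File "<stdin>", line 5, in <module>
  File "h.py", line 29, in go
    print('t',st['time_s'],'pos',st['ee_pos'].round(4),'rot',st['tool_rot'].round(3),'F',st['ft_force'].round(2),'gap',round(st['finger_gap']*.0854,4),'q',st['joints'].round(2)); print('TURN',rv.round(3),'SHIFT',d.round(4)); return rv,d
              ~~^^^^^^^^^^
KeyError: 'time_s'
```

Request:
jog_arm:
  steps:
    - [0,0,-0.004,-0.002,-0.0025,0.05,0.045]
    - [0,0,-0.004,-0.002,-0.0025,0.1,0.045]
    - [0,0,-0.004,-0.002,-0.0025,0.145,0.045]
    - [0,0,-0.004,-0.002,-0.0025,0.17,0.045]
    - [0,0,-0.004,-0.002,-0.0025,0.182,0.045]
    - [0,0,-0.004,-0.002,-0.0025,0.187,0.045]
    - [0,0,-0.004,-0.002,-0.0025,0.189,0.045]
    - [0,0,-0.004,-0.002,-0.0025,0.189,0.045]

```text
time_s: 14.8
ee_pos: [0.4347, -0.3151, 0.0017]
tool_rot: [-3.14, -0.002, -0.886]
ft_force: [0.2, 0.4, 0.1]
finger_gap: 0.528
```

```bash
python3 - <<'E'
from h import *
p,D,st=shot('wrist','w11')
go(.4316,-.3171,.001,-.892,st)
E
```

```text
t 14.8 pos [ 0.4347 -0.3151  0.0017] rot [-3.14e+00 -2.00e-03 -8.86e-01] F [0.23 0.41 0.11] gap 0.045 q [-0.32  0.52 -0.47  0.   -0.58  1.01]
TURN [-0.001 -0.002  0.006] SHIFT [-0.0004  0.0036  0.0007]
```

View pics/w11.png

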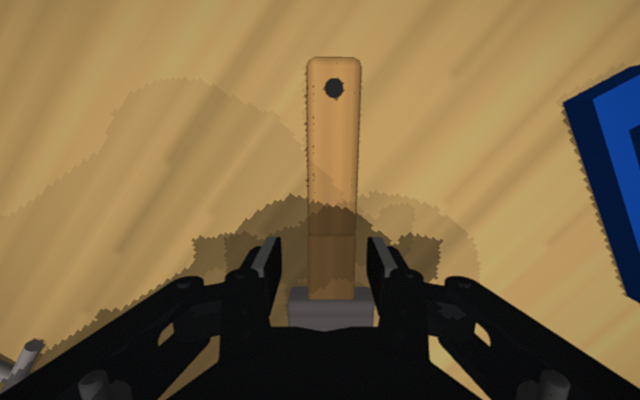

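Request:
jog_arm:
  steps:
    - [0,0,0.006,0,0.003,0.001,0.045]
    - [0,0,0.006,0,0.003,0.001,0.045]
    - [0,0,0.006,0,0.003,0.001,0.0]
    - [0,0,0.006,0,0.003,0.001,0.0]
    - [0,0,0.006,0,0.003,0.001,0.0]
    - [0,0,0.006,0,0.003,0.001,0.0]
    - [0,0,0.006,0,0.003,0.001,0.0]
  newtons: 40

```text
time_s: 15.55
ee_pos: [0.4317, -0.3172, 0.0002]
tool_rot: [-3.141, -0.001, -0.893]
ft_force: [-1.3, -0.6, 5.3]
finger_gap: 0.269
```

Request:
jog_arm:
  steps:
    - [0,0,0,0,0,-0.02,0.0]
    - [0,0,0,0,0,-0.06,0.0]
    - [0,0,0,0,0,-0.11,0.0]
    - [0,0,0,0,0,-0.15,0.0]
    - [0,0,0,0,0,-0.16,0.0]
    - [0,0,0,0,0,-0.16,0.0]

```text
time_s: 16.15
ee_pos: [0.4321, -0.3171, 0.1612]
tool_rot: [-3.139, -0.003, -0.893]
ft_force: [-0.4, -0.7, 0.5]
finger_gap: 0.27
```

```bash
python3 - <<'E'
from h import *
p,D,st=shot('wrist','w12')
go(.5144,.1797,.09,-1.651,st)
E
```

```text
t 16.15 pos [ 0.4321 -0.3171  0.1612] rot [-3.139e+00 -3.000e-03 -8.930e-01] F [-0.44 -0.7   0.46] gap 0.023 q [-0.33  0.3  -0.31 -0.   -0.96  1.01]
TURN [-0.003 -0.002  0.758] SHIFT [-0.3355 -0.3755  0.071 ]
```

View pics/w12.png

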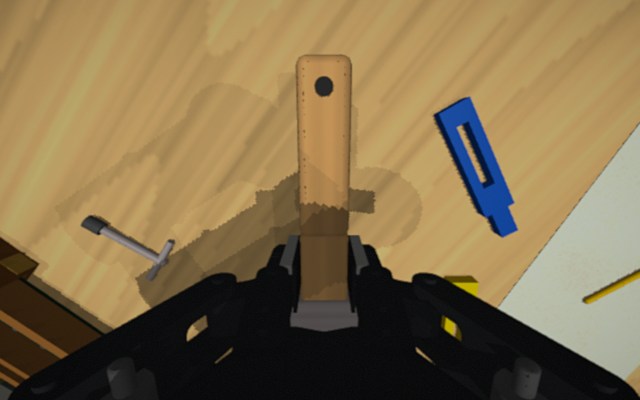

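The brush is held. I'll carry it over the drawer.

Request:
jog_arm:
  steps:
    - [0,0,0.04,-0.014,-0.016,0,0]
    - [0,0,0.12,-0.045,-0.05,0,0]
    - [0,0,0.2,-0.077,-0.086,0,0]
    - [0,0,0.28,-0.109,-0.122,0,0]
    - [0,0,0.36,-0.141,-0.158,0,0]
    - [0,0,0.44,-0.173,-0.194,0,0]
    - [0,0,0.52,-0.205,-0.23,0,0]
    - [0,0,0.6,-0.237,-0.266,0,0]
    - [0,0,0.67,-0.269,-0.302,0,0]
    - [0,0,0.72,-0.3,-0.336,0,0]
    - [0,0,0.758,-0.325,-0.364,0,0]
    - [0,0,0.758,-0.3355,-0.3755,0,0]

```text
time_s: 17.4
ee_pos: [0.5126, 0.1824, 0.1567]
tool_rot: [3.138, -0.003, -1.648]
ft_force: [-0.3, -2.0, -0.7]
finger_gap: 0.265
```

Request:
jog_arm:
  steps:
    - [0,0,0,0,0,0.02,0]
    - [0,0,0,0,0,0.05,0]
    - [0,0,0,0,0,0.07,0]
    - [0,0,0,0,0,0.07,0]
    - [0,0,0,0,0,0.07,0]

```text
time_s: 17.9
ee_pos: [0.5129, 0.179, 0.0886]
tool_rot: [3.139, -0.002, -1.651]
ft_force: [0.4, 0.2, -0.1]
finger_gap: 0.268
```

```bash
python3 - <<'E'
from h import *
p,D,st=shot('wrist','w13')
go(.5144,.1797,.017,-1.651,st)
E
```

```text
t 17.9 pos [0.5129 0.179  0.0886] rot [ 3.139e+00 -2.000e-03 -1.651e+00] F [ 0.39  0.2  -0.09] gap 0.0229 q [ 0.63  0.4  -0.38  0.   -0.8  -0.71]
TURN [ 0.002 -0.002  0.   ] SHIFT [-0.0009 -0.0016  0.0716]
```

View pics/w13.png

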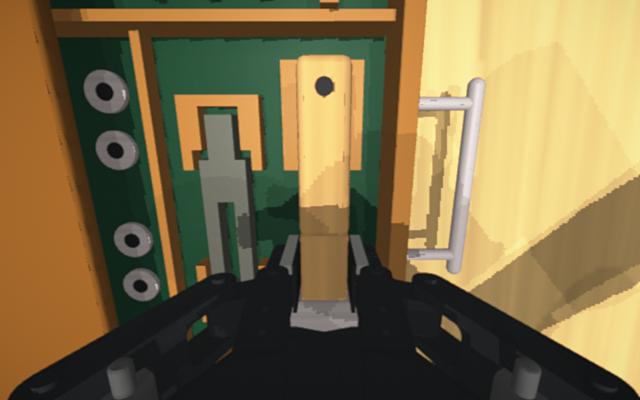

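```bash
python3 - <<'E'
from h import *
p,D,st=load('w13')
yaw=-.080; ex=np.array([np.cos(yaw),np.sin(yaw)]); ey=np.array([-ex[1],ex[0]])
def dr(q,z): w=onplane(q,z,'wrist',st)[:,:2]; return np.c_[w@ex,w@ey].round(4)
C=cloud(D,'wrist',st); print('handle top z',[np.nanmedian(C[r:r+10,310:340,2]).round(4) for r in (65,100,150,200,240)])
print('wall outer',dr([(281,60),(366,60),(282,160),(364,165)],.03))
print('brush',dr([(298,80),(351,80),(299,180),(350,180),(325,54.5)],.102))
b=np.array([.5144,.1797]);print('bay',b@ex,b@ey,'tcp',st['ee_pos'][:2]@ex,st['ee_pos'][:2]@ey)
E
```

```text
handle top z [np.float64(0.1021), np.float64(0.1019), np.float64(0.1018), np.float64(0.1018), np.float64(0.1019)]
wall outer [[0.5249 0.1129]
 [0.4706 0.1129]
 [0.5267 0.1766]
 [0.4695 0.1801]]
brush [[0.5085 0.1353]
 [0.4864 0.1354]
 [0.509  0.1776]
 [0.4858 0.1776]
 [0.4972 0.1257]]
bay 0.4983941272158071 0.22023338520032315 tcp 0.49696306121877076 0.2194601878422603
```

Request:
jog_arm:
  steps:
    - [0,0,0,0.0003,-0.001,0.02,0]
    - [0,0,0,0.0003,-0.001,0.045,0]
    - [0,0,0,0.0003,-0.001,0.06,0]
    - [0,0,0,0.0003,-0.001,0.067,0]
    - [0,0,0,0.0003,-0.001,0.069,0]
    - [0,0,0,0.0003,-0.001,0.069,0]

```text
time_s: 18.55
ee_pos: [0.515, 0.1798, 0.0215]
tool_rot: [-3.14, 0.001, -1.651]
ft_force: [-0.2, 0.6, 0.2]
finger_gap: 0.267
```

```bash
python3 - <<'E'
from h import *
p,D,st=shot('wrist','w14')
go(.5139,.1795,.0165,-1.651,st)
E
```

```text
t 18.55 pos [0.515  0.1798 0.0215] rot [-3.140e+00  1.000e-03 -1.651e+00] F [-0.23  0.65  0.18] gap 0.0228 q [ 0.63  0.5  -0.43  0.   -0.64 -0.71]
TURN [-0.001  0.001  0.   ] SHIFT [0.0004 0.0011 0.005 ]
```

View pics/w14.png

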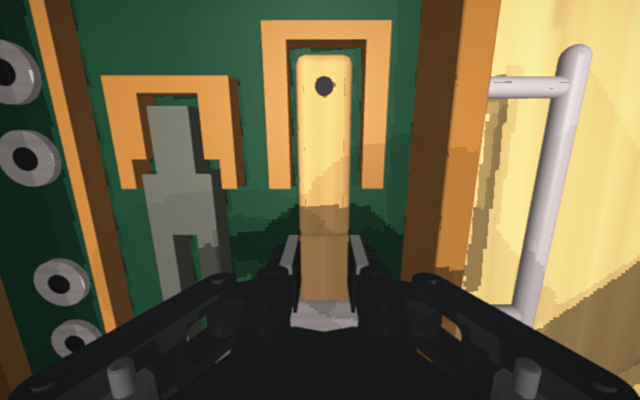

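The handle (297-351) is inside the channel (288-365), so I'll set it down.

Request:
jog_arm:
  steps:
    - [0,0,0,0,0.0007,0.003,0]
    - [0,0,0,0,0.0007,0.005,0]
    - [0,0,0,0,0.0007,0.0055,0]
    - [0,0,0,0,0.0007,0.0055,0]

```text
time_s: 19.0
ee_pos: [0.5141, 0.1798, 0.0162]
tool_rot: [-3.14, 0.0, -1.65]
ft_force: [-0.4, -0.8, 5.3]
finger_gap: 0.266
```

Request:
jog_arm:
  steps:
    - [0,0,0,0,0,0,0.026]
    - [0,0,0,0,0,0,0.032]
    - [0,0,0,0,0,0,0.036]
    - [0,0,0,0,0,0,0.036]
    - [0,0,0,0,0,-0.02,0.036]
    - [0,0,0,0,0,-0.06,0.036]
    - [0,0,0,0,0,-0.11,0.036]
    - [0,0,0,0,0,-0.15,0.036]
    - [0,0,0,0,0,-0.15,0.036]
    - [0,0,0,0,0,-0.15,0.036]

```text
time_s: 20.0
ee_pos: [0.5133, 0.1797, 0.1657]
tool_rot: [-3.141, 0.001, -1.651]
ft_force: [-0.4, 0.0, -0.8]
finger_gap: 0.422
```

```bash
python3 - <<'E'
from h import *
p,D,st=shot('wrist','w15')
go(.4187,.1562,.1,-1.651,st)
yaw=-.080; ex=np.array([np.cos(yaw),np.sin(yaw)]); ey=np.array([-ex[1],ex[0]])
C=cloud(D,'wrist',st)
for n,b in(('brush',(.5144,.1797)),('strap',(.5838,.1745))):
    b=np.array(b); d=C[...,:2]-b; lx=d@ex; ly=d@ey
    s=(abs(lx)<.01)
    for lo,hi in((-.09,-.06),(-.06,-.02),(-.02,.02),(.02,.04),(.04,.07)):
        m=s&(ly>lo)&(ly<hi)&(C[...,2]<.06); print(n,lo,hi,m.sum(),np.nanpercentile(C[m][:,2],[20,50,80]).round(4) if m.sum() else '')
E
```

```text
t 20.0 pos [0.5133 0.1797 0.1657] rot [-3.141e+00  1.000e-03 -1.651e+00] F [-0.38  0.   -0.77] gap 0.036 q [ 0.63  0.31 -0.29 -0.   -0.98 -0.71]
TURN [-0.     0.001 -0.   ] SHIFT [0.0311 0.0924 0.0656]
brush -0.09 -0.06 747 [0.0287 0.0294 0.03  ]
brush -0.06 -0.02 853 [0.0287 0.0293 0.03  ]
brush -0.02 0.02 775 [0.0288 0.0294 0.0299]
brush 0.02 0.04 382 [0.0306 0.0314 0.032 ]
brush 0.04 0.07 521 [0.0299 0.0305 0.0312]
strap -0.09 -0.06 713 [0.016  0.03   0.0315]
strap -0.06 -0.02 911 [0.0307 0.0314 0.032 ]
strap -0.02 0.02 752 [0.0158 0.0304 0.0316]
strap 0.02 0.04 361 [0.0154 0.0246 0.0313]
strap 0.04 0.07 429 [0.0162 0.0305 0.0316]
```

View pics/w15.png

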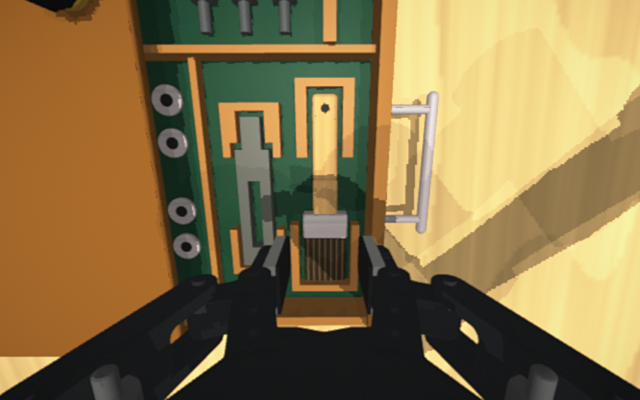

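Both tools lie flat: tops at z≈0.0295 and 0.0315 over the floor at 0.016. Next I'll locate the handle bar, (432,95) to (421,230), to push the drawer shut.

```bash
python3 - <<'E'
from h import *
p,D,st=load('w15')
W=onplane([(432.5,95),(421.5,231)],.049,'wrist',st);print(W,W.mean(0))
go(W[:,0].mean(),.1565,.1,-1.651)
E
```

```text
[[0.4149647  0.09648841 0.049     ]
 [0.423371   0.21875458 0.049     ]] [0.41916785 0.15762149 0.049     ]
t 20.05 pos [0.5126 0.1792 0.1643] rot [ 3.140e+00 -1.000e-03 -1.651e+00] F [-0.11 -0.49 -0.24] gap 0.0359 q [ 0.63  0.31 -0.29 -0.   -0.98 -0.71]
TURN [ 0.002 -0.001 -0.   ] SHIFT [0.0301 0.0912 0.0645]
```

Request:
jog_arm:
  steps:
    - [0,0,0,0.015,0.045,0.03,0.03]
    - [0,0,0,0.03,0.0915,0.06,0.03]
    - [0,0,0,0.03,0.0915,0.065,0.03]
    - [0,0,0,0.03,0.0915,0.065,0.03]
    - [0,0,0,0.03,0.0915,0.065,0.03]

```text
time_s: 20.55
ee_pos: [0.4206, 0.1573, 0.0998]
tool_rot: [3.141, -0.001, -1.65]
ft_force: [1.1, 0.6, -0.5]
finger_gap: 0.354
```

```bash
python3 - <<'E'
from h import *
p,D,st=shot('wrist','w16')
go(.419,.1565,.034,-1.651,st)
E
```

```text
t 20.55 pos [0.4206 0.1573 0.0998] rot [ 3.141e+00 -1.000e-03 -1.650e+00] F [ 1.06  0.61 -0.54] gap 0.0302 q [ 0.72  0.24 -0.59  0.   -0.74 -0.8 ]
TURN [ 0.    -0.001  0.001] SHIFT [0.0008 0.0015 0.0658]
```

View pics/w16.png

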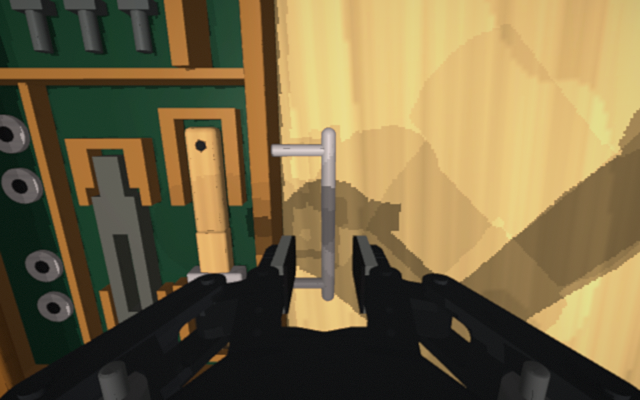

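Request:
jog_arm:
  steps:
    - [0,0,0,0,0.0015,0.04,0.03]
    - [0,0,0,0,0.0015,0.064,0.03]
    - [0,0,0,0,0.0015,0.064,0.03]
    - [0,0,0,0,0.0015,0.064,0.0]
    - [0,0,0,0,0.0015,0.064,0.0]
    - [0,0,0,0,0.0015,0.064,0.0]
    - [0,0,0,0,0.0015,0.064,0.0]

```text
time_s: 21.3
ee_pos: [0.4195, 0.1577, 0.0371]
tool_rot: [-3.139, 0.002, -1.651]
ft_force: [1.8, -0.6, -1.9]
finger_gap: 0.095
```

Request:
jog_arm:
  steps:
    - [0,0,0,0,-0.008,0,0]
    - [0,0,0,0,-0.024,0,0]
    - [0,0,0,0,-0.044,0,0]
    - [0,0,0,0,-0.066,0,0]
    - [0,0,0,0,-0.088,0,0]
    - [0,0,0,0,-0.11,0,0]
    - [0,0,0,0,-0.132,0,0]
    - [0,0,0,0,-0.152,0,0]
    - [0,0,0,0,-0.168,0,0]
    - [0,0,0,0,-0.178,0,0]
    - [0,0,0,0,-0.184,0,0]
    - [0,0,0,0,-0.186,0,0]

```text
time_s: 22.5
ee_pos: [0.6051, 0.143, 0.0371]
tool_rot: [-3.139, 0.001, -1.65]
ft_force: [-1.0, 5.1, 4.5]
finger_gap: 0.095
```

```bash
python3 - <<'E'
from h import *
go(.611,.140,.034,-1.651)
E
```

```text
t 22.5 pos [0.6051 0.143  0.0371] rot [-3.139e+00  1.000e-03 -1.650e+00] F [-1.01  5.07  4.46] gap 0.0081 q [ 0.49  0.57 -0.23 -0.   -0.77 -0.57]
TURN [-0.002  0.002  0.001] SHIFT [ 0.0025 -0.0062  0.0031]
```

Request:
jog_arm:
  steps:
    - [0,0,0,0,-0.002,0,0]
    - [0,0,0,0,-0.004,0,0]
    - [0,0,0,0,-0.006,0,0]
    - [0,0,0,0,-0.007,0,0]
    - [0,0,0,0,-0.008,0,0]
    - [0,0,0,0,-0.008,0,0]

```text
time_s: 23.1
ee_pos: [0.6109, 0.1425, 0.0371]
tool_rot: [3.141, 0.0, -1.65]
ft_force: [-4.2, 6.3, 7.6]
finger_gap: 0.098
```

Request:
jog_arm:
  steps:
    - [0,0,0,0,-0.002,0,0]
    - [0,0,0,0,-0.004,0,0]
    - [0,0,0,0,-0.005,0,0]
    - [0,0,0,0,-0.005,0,0]

```text
time_s: 23.5
ee_pos: [0.611, 0.1424, 0.037]
tool_rot: [3.131, -0.002, -1.651]
ft_force: [-16.4, 11.4, 15.9]
finger_gap: 0.095
```

The drawer is at its stop: pushing further adds force but no motion. I'll relax, release, retreat and check.

Request:
jog_arm:
  steps:
    - [0,0,0,0,0.005,0,0]
    - [0,0,0,0,0.006,0,0.015]
    - [0,0,0,0,0.006,0,0.028]
    - [0,0,0,0,0.006,0,0.028]
    - [0,0,0,0,0.006,-0.04,0.028]
    - [0,0,0,0,0.006,-0.09,0.028]
    - [0,0,0,0,0.006,-0.14,0.028]
    - [0,0,0,0,0.006,-0.16,0.028]
    - [0,0,0,0,0.006,-0.16,0.028]
    - [0,0,0,0,0.006,-0.16,0.028]

```text
time_s: 24.5
ee_pos: [0.6105, 0.1411, 0.1956]
tool_rot: [3.14, -0.0, -1.652]
ft_force: [-0.2, -0.0, -0.3]
finger_gap: 0.328
```

```bash
python3 - <<'E'
from h import *
p,D,st=shot('wrist','w17')
go(.611,.140,.034,-1.651,st)
shot('top','t17')
C=cloud(D,'wrist',st); z=C[...,2]; pts=[]
for r in range(10,230,8):
    top=np.nonzero((z[r]>.068)&(z[r]<.082)&(np.arange(640)<300))[0]; pts.append((top.max(),r))
W=onplane(pts,.075,'wrist',st);f=np.polyfit(W[:,1],W[:,0],1);print('edge x at .14',np.polyval(f,.14))
m=(z>.038)&(z<.06)&(C[...,0]<np.polyval(f,.14)-.025)&(np.arange(400)[:,None]<230)
print('bar x,y',np.nanmean(C[m],0),'edge there',np.polyval(f,np.nanmean(C[m][:,1])))
E
```

```text
t 24.5 pos [0.6105 0.1411 0.1956] rot [ 3.14  -0.    -1.652] F [-0.2  -0.03 -0.26] gap 0.028 q [ 0.48  0.41 -0.04 -0.   -1.12 -0.57]
TURN [ 0.001 -0.    -0.001] SHIFT [ 0.001  -0.0008  0.1616]
edge x at .14 0.6491299211689512
bar x,y [0.61093708 0.1245035  0.04923578] edge there 0.6479047379874608
```

View pics/w17.png

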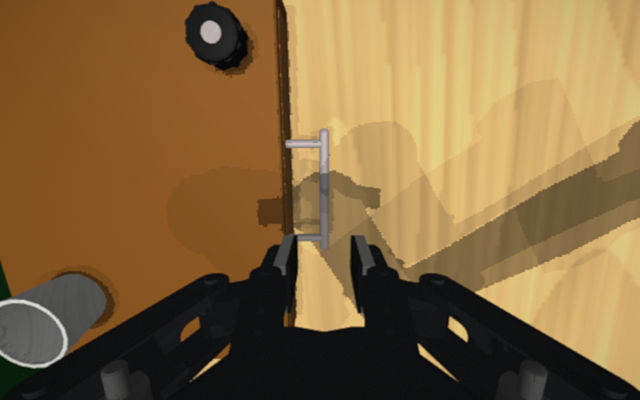

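View pics/t17.png

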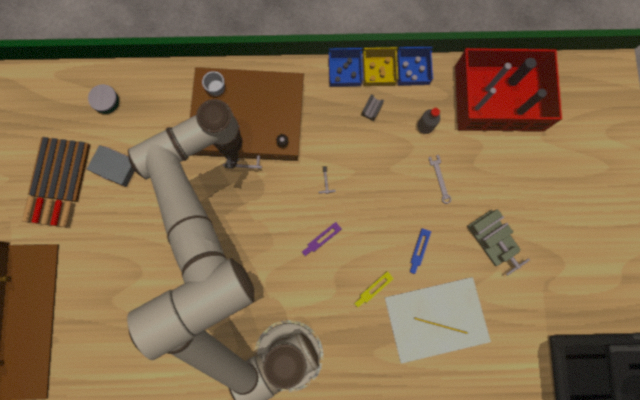

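The drawer is shut: the bar is 37 mm ahead of the chest edge against a nominal 38. The gripper is clear and everything else is in place.

```bash
python3 -c "
from bench import manip
print(manip.job_done())"
```

```text
the job is handed in; nothing more can be done
None
```

The chip brush and the clamp strap are both in their compartments and the drawer is shut. I handed the job in at about 24.5 s of the 72 s allowed; it reports no verdict.

- **Drawer:** it came when I pulled, so I left the lock knob alone. I pulled it out to about 0.193 m.
- **Tools:** I set the strap down first, nose between the cheeks, then the brush, bristles in the wide pocket. Each was lowered to contact before I let go. The wrist camera afterwards showed both lying flat in their cut-outs, with tops at 0.0315 m and 0.0295 m over the 0.016 m floor.
- **Closing:** I pushed until the force rose with no further motion. The handle bar then sat 37 mm ahead of the chest edge, against 38 mm nominal.
- **Surroundings:** the gripper ended clear with near-zero wrist force. By eye, the last top view showed the other items where they started.

Two things to note:
- **Height lag:** at low height the measured tool position sat 3–4 mm above the commanded one, so I corrected from the readings before each release.
- **Not checked after closing:** I did not see the tools again once the drawer was shut.

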